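# Shut the marked air valve under the sliding cover

## Task

Shut off the workshop air: push the plywood cover of the grey valve box along its channel to the other end, so that the valves are uncovered, then push the lever that ends in a round disc fully shut, square across its pipe, and leave it so. Push only, with the fingertips: the cover stays in its channel and is not lifted, the square-ended lever stays open, and the things lying on and around the box stay where they are.

Things in the scene. Friction and masses are not known exactly. Their poses are not given: they have to be found in the camera images.
- air_box: Grey steel compressed-air valve box fixed to the bench, turned by up to 0.3 rad. Origin: on the bench (z = 0) under the middle of the cover's channel; +x away from the robot, +y to its left. Outside: x -95 to 160 mm, y +-225 mm. The channel runs along y between rims 88 mm high; inside it is x +-85, y +-215 mm. Behind it (x 95 to 160 mm) is a shelf 70 mm high.
- opening (a point): Middle of the valve opening, the channel's -y half: x +-65 mm, y -215 to -5 mm in the box frame; this point is 75 mm above the bench, at the height of the ledges that carry the cover. The opening's floor is 6 mm above the bench. Both valves stand in it.
- parking (a point): Middle of the closed deck (73 mm high) that is the channel's +y half, where the cover goes when it is slid aside; on the deck's surface.
- cover: Loose plywood cover on the ledges, over the opening at the start: 166 (x) x 212 (y) x 8 mm, 0.2 to 0.45 kg, axes as the box. Origin: centre of its underside, 75 mm above the bench. In its middle a wooden cleat: 70 mm along x, 20 along y, rising 24 mm above the plate. Slides with a few newtons along the box's y, from about -105 mm to the channel's end at +109 mm (box frame).
- main_valve_pivot (a point): Pivot of the marked lever (the one that ends in a disc), at the lever's mid thickness, 58 mm above the bench; axes as the box. The two valves stand at x = 30 mm, y = -142 or -60 mm in the box frame; which stands where varies. Under the levers the pipes (along x) reach 37 mm and the valve bodies (22 mm either side of the pivot) 43 mm above the bench.
- main_lever_end (a point): Centre of the disc at the marked lever's end, 52 mm from the pivot, at mid thickness (58 mm above the bench). The disc is 26 mm across and 8 mm thick.
- main_lever (a joint): Angle of the marked lever, a level steel bar 14 mm wide, 8 mm thick, that ends in a disc. At 0 (open) it points along the box's -x, in line with its pipe; it grows anticlockwise seen from above; at 1.57 (shut, end stop) it points along the box's -y, across the pipe. Starts at 0.1 to 0.5. Stiff: 0.12 N m to turn (2 to 3 N at the disc); stays where it is left.
- side_valve_pivot (a point): Pivot of the other lever, whose end is square, at mid thickness, 58 mm above the bench.
- side_lever (a joint): Angle of the other lever: a square-ended steel bar 65 mm long from its pivot, 14 mm wide, 8 mm thick; height, directions and stiffness as the marked one. Starts at 0 to 0.15 (open) and stays open.
- nipple: Bystander, loose: spare brass pipe nipple standing on the air box's back shelf, 34 mm across, 40 mm tall. Origin: centre of its underside.
- bit_tin: Bystander, loose: flat black drill-bit tin lying on the air box's back shelf, 45 x 80 x 20 mm. Origin: centre of its underside.
- offcut: Bystander, loose: pale wood offcut lying on the bench past the box's +y end, 130 x 45 x 30 mm. Origin: centre of its underside.
- tape: Bystander, loose: yellow tape measure standing on the bench past the box's -y end, 62 x 34 x 57 mm. Origin: centre of its underside.
- ear_defenders: Bystander, loose: yellow and black ear defenders lying on the bench to the robot's left, cups 80 mm across and 50 mm tall. Origin: centre of its underside.
- power_saw: Bystander, loose: blue circular saw on the bench to the robot's right, 270 x 140 mm, 170 mm tall. Origin: centre of its underside.
- glue: Bystander, loose: white glue bottle standing on the bench to the left, 64 mm across, 170 mm tall. Origin: centre of its underside.

How it is judged:
On the way, in this order (a step that is already met when the one before it is completed fails the run):
1. the cover is slid along to the other end, clear of the valves, with the marked lever still open (y of cover in the frame of air_box above 0.085 m and value of joint main_lever below 0.9 rad), for 0.1 s.
2. the marked lever is shut (value of joint main_lever above 1.45 rad), for 0.2 s.
At the end, for the whole second after the job is handed in: The cover lies flat in its channel, at rest, its origin more than 85 mm to the +y side of the box's origin (its stop is at 109 mm); the marked lever stands at more than 1.45 rad (stop at 1.57), the other at less than 0.3 rad (y of cover in the frame of air_box above 0.085 m and z of cover in the frame of air_box between 0.07 and 0.08 m and angle between cover's own z axis and vertical below 0.06 rad and linear speed of cover below 0.02 m/s and value of joint main_lever above 1.45 rad and value of joint side_lever below 0.3 rad); the robot touches nothing.
It fails at once if the cover is lifted more than 15 mm or tipped more than 0.15 rad (z of cover in the frame of air_box above 0.09 m or angle between cover's own z axis and vertical above 0.15 rad).
It fails at once if the square-ended lever is pushed past 0.35 rad (value of joint side_lever above 0.35 rad).
It fails at once if a bystander is moved more than 40 mm, or the nipple or the glue bottle is knocked over (distance of any of nipple, bit_tin, offcut, tape, ear_defenders, power_saw, glue from where it was at the start of the episode above 0.04 m or angle between any of nipple, glue's own z axis and vertical above 0.6 rad).
It also fails if it takes over 48 s, if anything falls off the work surface, if the arm or the gripper's body presses on something with over 40 N, if the wrist force passes 120 N, or if a joint passes its speed limit or range.

## Robot

A 6-joint arm with a two-finger parallel gripper is mounted at the origin on the work surface. World frame = base frame: x ahead of the robot, y to its left, z up, the work surface at z = 0. Lengths are in m, angles in rad, forces in N, time in s.
With the tool pointing down it reaches from about 0.425 to 0.95 m from the base axis. Payload 3.5 kg.
Tool frame: the origin (TCP) lies midway between the tips of the shut fingers; the grasp point (between the pads) lies ctrl.hold_point_z behind it (ctrl.hold_point_z is the distance from the TCP to the grasp point, in m); z points along the fingers, x is the direction in which the jaws open and shut, and the axes are right-handed (so a half turn about z gives the same grasp; the last joint's range is limited). The gripper opens to 85 mm and grips with 20 to 120 N. Pads are 22 mm wide; open, the fingers measure 114 mm over their backs; the gripper's body (76 mm by 85 mm) begins 54 mm behind the grasp point. The pads swing forward as they close: fully open they stand 13 mm farther back than shut.
Start: joints at [1.073, 0.286, 1.577, -0, 1.279, -0.15], TCP at [0.23, 0.635, 0.231] pointing down, gripper open.
Joint ranges: [-2.77, 2.77], [-0.9, 2.22], [0.21, 2.48], [-1.53, 4.67], [0.24, 2.81], [-2.84, 2.84]. Speed limits (rad/s): [2.79, 2.79, 3.14, 3.14, 3.14, 3.14].

## Interface

Orientations are given as a unit quaternion [x, y, z, w].
In Python, from plant import ctrl gives the robot as it stands.
- The arm moves only by the tool step_arm, never from a script. Its arguments are lists of equal length, an entry for each row: "gripper": the gripper's target within -1 to 1 (shut at 1, half-way at 0, fully open at -1); "linear": the shift along the tool's x, y, z in m, a list of three; "delta_rot": the turn, a rotation vector about the tool's x, y, z in degrees, a list of three. A call has 1 to 20 rows; each row is the pose to reach, as a shift and turn from the pose commanded when the call began, along the tool's axes at that moment; what a row does not reach only later rows make up. A row lasts 1/8 s, in which the tool goes at most 62.5 mm and 10.7 degrees, less where a joint would pass 70% of its speed; a pose out of reach is approached as far as the arm can. A call with a gripper value outside its range is refused whole. The fingers move at their own pace and stop on an object; "grip_force" is the grip in N (left out, the last holds). Time passes only in rows, so rows that repeat a pose let the fingers close. It gives the time, the measured TCP pose, the force and the opening at its end, in the units of the state.
- ctrl.get_state(): the state, without advancing time (a new reading comes with each control period).
- ctrl.read_camera(name): name is "scene" or "top" or "wrist"; returns a dict with "frame" (480x640x3 uint8, red, green, blue), "fx", "fy", "cx", "cy" (pixels), "view" (4x4, takes a point from world to camera coordinates). Camera axes: x right, y down, z forward; pixel columns grow to the right and rows downward; lengths in m; the calibration is good to about 2 mm. A picture is of the moment at which its call begins. There is no depth.
- ctrl.sign_off(): hands the job in, once; it reports no verdict.
The state is a dict: "time": time; "qpos": joint angles; "dq": joint speeds; "joint_efforts": joint torques, N m; "eef_pos": TCP position; "tcp_rot": TCP orientation; "contact_force": force on the tool from outside, world axes, zero at the start; "wrist_torque": the same for the moment, N m; "opening": opening from 0.0 (shut) to 1.0 (fully open).
Only numpy, scipy, OpenCV 4.12 (cv2) and the standard library are available. Lean on these libraries where they do the work, as an engineer would, in place of code of your own. Each camera call takes 0.05 s, during which the arm holds its last target. There are 200 camera calls.

## Working session

There is one attempt and no reset: what is moved stays moved. The work goes in short steps, Python scripts to look and compute and a tool call to move; the robot and the scene stay as the last step left them, time stands still between calls to the robot, and variables do not carry over. Pictures are saved under pics/ and viewed, on a budget of 10 in all, crops included, one or two more only if the job needs it, and the job is handed in when it is done.

Besides the shell and the picture viewer there is one more tool, called after "Emit:" as name(argument=value, ...) on one line, values as JSON. step_arm: Moves the arm, as the interface text tells. Its arguments: {"type":"object","properties":{"gripper":{"type":"array"},"linear":{"type":"array"},"delta_rot":{"type":"array"},"grip_force":{"type":"number"}},"required":["gripper","linear","delta_rot"]}

```bash
mkdir -p pics; ls
cat > h.py <<'E'
import numpy as np,cv2
from scipy.spatial.transform import Rotation as R
from plant import ctrl
def cam(n,save=None):
    c=ctrl.read_camera(n)
    if save: cv2.imwrite(f'pics/{save}.png',c['frame'][:,:,::-1]); np.savez(f'pics/{save}.npz',**c)
    return c
def ray(c,uv,z):
    V=np.array(c['view']);Rm=V[:3,:3];o=-Rm.T@V[:3,3]
    d=Rm.T@np.array([(uv[0]-c['cx'])/c['fx'],(uv[1]-c['cy'])/c['fy'],1])
    return o+d*(z-o[2])/d[2]
def proj(c,p):
    V=np.array(c['view']);q=V[:3,:3]@np.array(p)+V[:3,3]
    return np.array([c['cx']+c['fx']*q[0]/q[2],c['cy']+c['fy']*q[1]/q[2]])
def tool(w):  # world shift -> tool axes
    return R.from_quat(ctrl.get_state()['tcp_rot']).inv().apply(w)
def load(n): return dict(np.load(f'pics/{n}.npz'))
E
python3 - <<'E'
from h import *
t=cam('top','top1');s=cam('scene','scene1')
for c in(t,s):
    V=c['view'];print(np.round(-V[:3,:3].T@V[:3,3],3),c['fx'])
print(ctrl.get_state())
print(np.round(R.from_quat(ctrl.get_state()['tcp_rot']).as_matrix(),3), ctrl.hold_point_z)
E
```

```text
pics
[ 0.44  -0.005  1.241] 476.23383634546263
[ 1.186 -0.604  0.832] 453.9896320915484
{'time': 0.1, 'qpos': array([ 1.07300760e+00,  2.87119845e-01,  1.57806782e+00, -1.42389621e-05,
        1.27861105e+00, -1.49972916e-01]), 'dq': array([ 0.00039418, -0.00351192, -0.0006687 , -0.00090686,  0.00012389,
       -0.00133281]), 'joint_efforts': array([ 2.11129925e-03, -4.07299340e+01, -2.93699419e+01, -8.30366798e-05,
        3.35555982e-03, -3.38090494e-06]), 'eef_pos': array([0.22973287, 0.63405129, 0.23003684]), 'tcp_rot': array([ 8.18791709e-01,  5.74089645e-01, -9.84593007e-04,  4.97289314e-04]), 'contact_force': array([-0.63412301, -0.18073826,  0.11657009]), 'wrist_torque': array([ 0.03595377, -0.01043773,  0.00467428]), 'opening': 0.9968713328562538}
[[ 0.341  0.94  -0.001]
 [ 0.94  -0.341 -0.002]
 [-0.002 -0.    -1.   ]] 0.0187
```

View pics/top1.png

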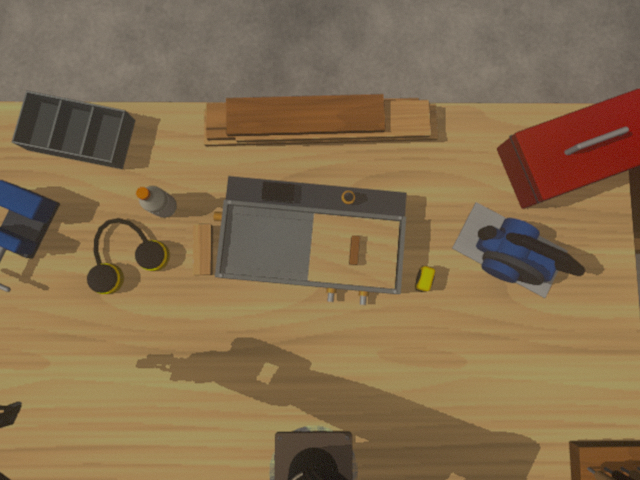

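View pics/scene1.png

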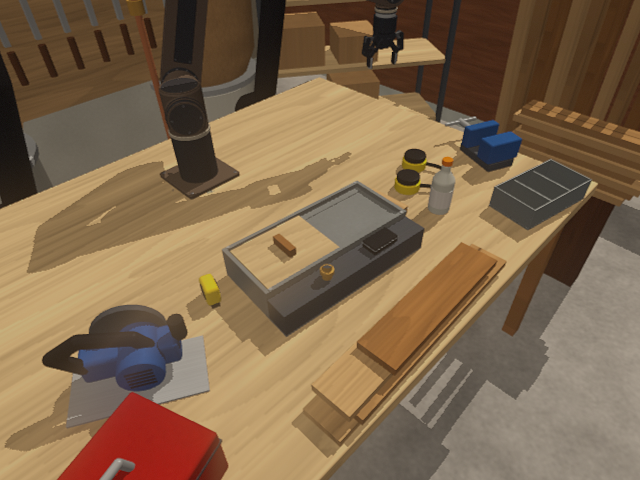

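Top view: box outline with corners at about (228,178), (406,192), (398,292), (218,277). The cleat is at (354,250), the nipple at (348,197) and the tape at (427,279). Scene view: the cleat is at (285,245) with the free deck behind it.

Run:
```python
from h import *
from scipy.optimize import least_squares
t=load('top1');s=load('scene1')
def blob(c,box,name):
    x0,y0,x1,y1=box;f=c['frame'][y0:y1,x0:x1].astype(int)
    hsv=cv2.cvtColor(c['frame'][y0:y1,x0:x1],cv2.COLOR_RGB2HSV)
    med=np.median(f.reshape(-1,3),0)
    m=((f.sum(2)<0.78*med.sum())&(hsv[:,:,1]>80)).astype(np.uint8)
    cs=max(cv2.findContours(m,0,1)[0],key=cv2.contourArea)
    r=cv2.minAreaRect(cs);print(name,r[0]+np.array([x0,y0]),r[1],r[2],cv2.contourArea(cs));return np.array(r[0])+[x0,y0]
a=blob(t,(325,225,390,275),'top');b=blob(s,(262,225,310,265),'scene')
f=lambda p:np.r_[proj(t,p)-a,proj(s,p)-b]
r=least_squares(f,[.6,-.1,.1]);print('cleat',r.x,r.fun)
print('cleat from top z=.107',ray(t,a,.107))
# box outline (grey)
hsv=cv2.cvtColor(t['frame'],cv2.COLOR_RGB2HSV)
g=((hsv[:,:,1]<60)).astype(np.uint8);g[:165]=0;g[310:]=0;g[:,:212]=0;g[:,415:]=0
g=cv2.morphologyEx(g,cv2.MORPH_OPEN,np.ones((3,3)))
cs=max(cv2.findContours(g,0,1)[0],key=cv2.contourArea);q=cv2.approxPolyDP(cv2.convexHull(cs),6,True)[:,0];print(q.tolist())
P=np.array([ray(t,u,.088 if u[1]>230 else .07)[:2] for u in q]);print(P)
for i in range(len(P)):
    d=P[(i+1)%len(P)]-P[i];print(np.linalg.norm(d),np.degrees(np.arctan2(d[1],d[0])))
```

```text
top [357.42680359 250.1103096 ] (16.301349639892578, 28.425195693969727) 2.6025619506835938 409.5
scene [281.45882416 247.96471024] (28.417892456054688, 19.089881896972656) 40.60129928588867 427.0
cleat [ 0.5410249  -0.10917387  0.09033687] [-0.06201683 -0.04839551 -0.0780398   0.0061041 ]
cleat from top z=.107 [ 0.53944228 -0.1078189   0.107     ]
[[229, 177], [404, 193], [399, 293], [216, 276]]
[[ 0.72699528  0.20905837]
 [ 0.68634897 -0.22982446]
 [ 0.43732303 -0.20860161]
 [ 0.47901304  0.23194779]]
0.4407609987178974 -95.29124668472065
0.2499286495301267 175.12882665791005
0.4425176083851615 84.59409223135803
0.2490363725209385 -5.273611217231392
```

Emit:
step_arm(gripper=[1,1,1,1,1,1,1,1,1,1,1,1,1,1,1,1,1,1,1,1], linear=[[-0.043,0.037,0],[-0.085,0.075,0],[-0.128,0.112,0],[-0.17,0.149,0],[-0.213,0.187,0],[-0.256,0.224,0],[-0.298,0.261,0],[-0.341,0.298,0],[-0.384,0.336,0],[-0.426,0.373,0],[-0.469,0.41,0],[-0.512,0.448,0],[-0.554,0.485,0],[-0.597,0.522,0],[-0.64,0.56,0.01],[-0.64,0.56,0.01],[-0.64,0.56,0.01],[-0.64,0.56,0.01],[-0.64,0.56,0.01],[-0.64,0.56,0.01]], delta_rot=[[0,0,-1],[0,0,-2],[0,0,-3],[0,0,-4],[0,0,-5],[0,0,-6],[0,0,-7],[0,0,-8],[0,0,-9],[0,0,-10],[0,0,-11],[0,0,-12],[0,0,-13],[0,0,-14],[0,0,-15],[0,0,-15],[0,0,-15],[0,0,-15],[0,0,-15],[0,0,-15]])

```text
time: 2.6
eef_pos: [0.5384, -0.1572, 0.2217]
tcp_rot: [0.736, 0.676, 0.0, 0.0]
contact_force: [0.1, 0.1, -0.5]
opening: 0.001
```

Run:
```python
from h import *
c=cam('wrist','w1');V=c['view'];print(-V[:3,:3].T@V[:3,3],c['fx'])
s=ctrl.get_state();print(s['eef_pos'],np.round(R.from_quat(s['tcp_rot']).as_matrix(),3),s['opening'],s['contact_force'],s['time'])
y=np.radians(-5.2);B=np.array([[np.cos(y),-np.sin(y)],[np.sin(y),np.cos(y)]])
for p in [(0,-.115,.107),(0,-.105,.107)]: print(proj(c,np.r_[np.array([.5528,.003])+B@p[:2],p[2]]))
```

```text
[ 0.45321589 -0.15011315  0.3647551 ] 381.15641972571933
[ 0.53838693 -0.15739731  0.2216876 ] [[ 0.085  0.996  0.001]
 [ 0.996 -0.085 -0.   ]
 [-0.     0.001 -1.   ]] -6.662854143852619e-05 [ 0.07207823 -0.25936552  1.05299269] 2.65
[382.15950223 237.82835518]
[396.19292669 237.90919422]
```

View pics/w1.png

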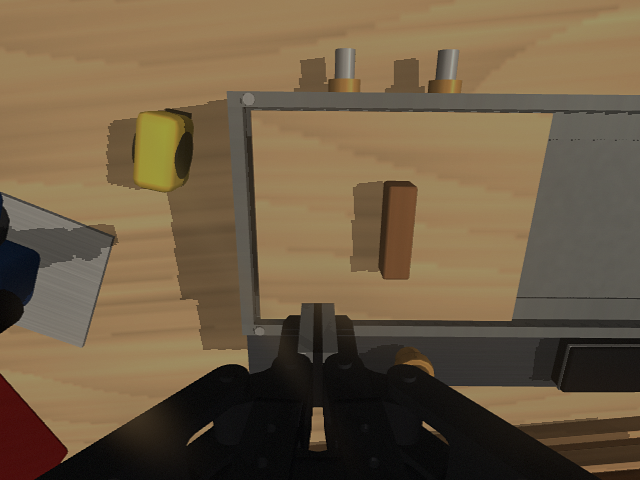

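Wrist view: the cleat's top face centre is at about (400,232), within a few px of my prediction. The rim corner screws are at (249,99) and (259,331), and the closed fingertips are at (317,305).

Run:
```python
from h import *
from scipy.optimize import least_squares
c=load('w1');t=load('top1')
p=ray(c,(400,232),.107);s1=ray(c,(249,99),.088);s2=ray(c,(259,331),.088)
d=s2-s1;yaw=np.arctan2(d[1],d[0]);print('cleat',p,'screws',s1,s2,np.linalg.norm(d),np.degrees(yaw))
# height: same rim outer corners in both views (wrist (229,92) ; top (399,292))
for a,b in [((229,92),(399,292)),((400,232),(355,250))]:
    r=least_squares(lambda q:np.r_[proj(c,q)-a,proj(t,q)-b],[.5,-.1,.1]);print('tri',r.x,r.fun)
y=np.radians(-5.2);B=np.array([[np.cos(y),-np.sin(y)],[np.sin(y),np.cos(y)]])
O=np.array([.5528,.003])
for q in (p,s1,s2,ctrl.get_state()['eef_pos']): print('local',B.T@(q[:2]-O))
print(p[:2]-B@[0,-.105])
```

```text
cleat [ 0.53909038 -0.09880543  0.107     ] screws [ 0.44183591 -0.19591353  0.088     ] [ 0.62239244 -0.2136374   0.088     ] 0.1814243513197091 -5.606331272044145
tri [ 0.438903   -0.19997633  0.12976266] [-0.13013709  0.09902354 -0.55845085  0.35423056]
tri [ 0.53745751 -0.09999427  0.11237208] [-0.16953768  0.22887529 -0.64606756  0.7474667 ]
local [-0.00442631 -0.10262898]
local [-0.09247936 -0.20815185]
local [ 0.08894043 -0.20943847]
local [ 0.00018347 -0.16104347]
[0.5486068  0.00576243]
```

Emit:
step_arm(gripper=[1,1,1,1,1,1,1,1,1,1,1,1], linear=[[0,0,0.02],[0,0,0.05],[0,0,0.08],[0,0,0.1],[0,0,0.115],[0,0,0.125],[0,0,0.129],[0,0,0.129],[0.01,0,0.129],[0.02,0,0.129],[0.025,0,0.129],[0.025,0,0.129]], delta_rot=[[0,0,0],[0,0,0],[0,0,0],[0,0,0],[0,0,0],[0,0,0],[0,0,0],[0,0,0],[0,0,0],[0,0,0],[0,0,0],[0,0,0]])

```text
time: 4.15
eef_pos: [0.5406, -0.1324, 0.0925]
tcp_rot: [0.736, 0.676, 0.0, 0.0]
contact_force: [0.0, 0.1, 0.3]
opening: 0.001
```

Emit:
step_arm(gripper=[1,1,1,1,1,1,1,1,1,1,1,1,1,1,1,1,1,1,1,1], linear=[[0.003,0,0],[0.006,0,0],[0.01,0,0],[0.014,0,0],[0.02,0,0],[0.026,0,0],[0.032,0,0],[0.038,0,0],[0.044,0,0],[0.05,0,0],[0.056,0,0],[0.062,0,0],[0.068,0,0],[0.074,0,0],[0.08,0,0],[0.086,0,0],[0.092,0,0],[0.096,0,0],[0.1,0,0],[0.1,0,0]], delta_rot=[[0,0,0],[0,0,0],[0,0,0],[0,0,0],[0,0,0],[0,0,0],[0,0,0],[0,0,0],[0,0,0],[0,0,0],[0,0,0],[0,0,0],[0,0,0],[0,0,0],[0,0,0],[0,0,0],[0,0,0],[0,0,0],[0,0,0],[0,0,0]])

```text
time: 6.65
eef_pos: [0.5491, -0.033, 0.0924]
tcp_rot: [0.737, 0.676, 0.0, -0.0]
contact_force: [-0.3, -0.8, 0.1]
opening: -0.003
```

Run:
```python
from h import *
c=cam('wrist','w2');s=ctrl.get_state();print(s['eef_pos'],s['contact_force'],s['time'])
```

```text
[ 0.5491494  -0.03311518  0.09238605] [-0.2103743  -1.11904758  0.39307895] 6.7
```

View pics/w2.png

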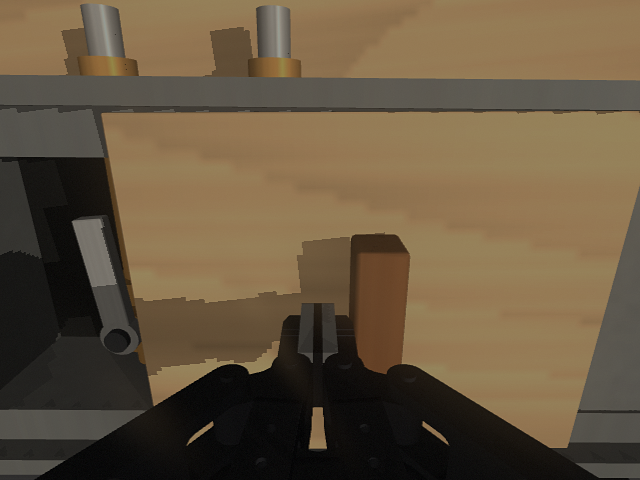

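Wrist view: the cover has moved with the finger. A square-ended lever shows at (90,220), pivot (117,340), so the marked valve is at y=-60. I'll continue the push.

Emit:
step_arm(gripper=[1,1,1,1,1,1,1,1,1,1,1,1,1,1,1,1,1,1,1,1], linear=[[0.003,0,0],[0.007,0,0],[0.012,0,0],[0.018,0,0],[0.024,0,0],[0.03,0,0],[0.036,0,0],[0.042,0,0],[0.048,0,0],[0.054,0,0],[0.06,0,0],[0.066,0,0],[0.072,0,0],[0.078,0,0],[0.084,0,0],[0.09,0,0],[0.095,0,0],[0.1,0,0],[0.104,0,0],[0.106,0,0]], delta_rot=[[0,0,0],[0,0,0],[0,0,0],[0,0,0],[0,0,0],[0,0,0],[0,0,0],[0,0,0],[0,0,0],[0,0,0],[0,0,0],[0,0,0],[0,0,0],[0,0,0],[0,0,0],[0,0,0],[0,0,0],[0,0,0],[0,0,0],[0,0,0]])

```text
time: 9.2
eef_pos: [0.5583, 0.0724, 0.0924]
tcp_rot: [0.737, 0.676, -0.0, 0.0]
contact_force: [-0.1, -1.7, 2.3]
opening: -0.002
```

Emit:
step_arm(gripper=[1,1,1,1], linear=[[0.002,0,0],[0.004,0,0],[0.006,0,0],[0.006,0,0]], delta_rot=[[0,0,0],[0,0,0],[0,0,0],[0,0,0]])

```text
time: 9.7
eef_pos: [0.5587, 0.0784, 0.0923]
tcp_rot: [0.737, 0.676, 0.0, -0.0]
contact_force: [0.2, -1.0, -0.4]
opening: 0.001
```

Run:
```python
from h import *
c=cam('wrist','w3');s=ctrl.get_state();print(s['eef_pos'],s['contact_force'],s['time'])
```

```text
[0.55864192 0.07840261 0.09218915] [ 0.06131296 -1.25022842  0.97260499] 9.75
```

View pics/w3.png

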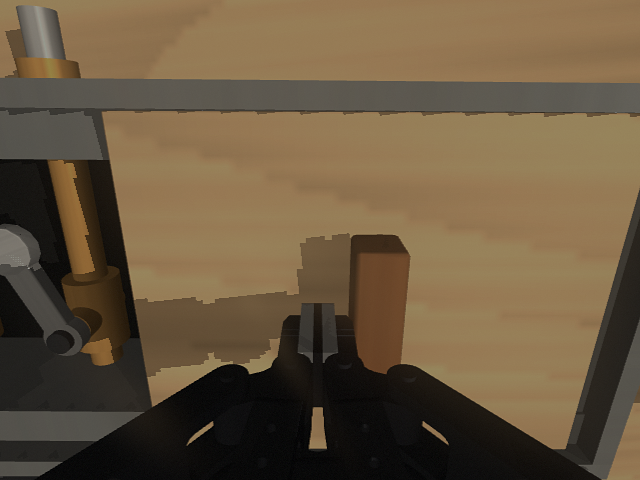

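Wrist view: the cover's right edge is nearly at the channel end (x≈590 px). The marked lever (disc at (12,245), pivot (65,340)) is uncovered and still open. I'll push 3 mm more, back off, rise and look at the levers.

Emit:
step_arm(gripper=[1,1,1,1,1,1,1,1,1,1,1,1,1,1,1], linear=[[0.002,0,0],[0.003,0,0],[0.003,0,0],[-0.01,0,0],[-0.025,0,0],[-0.03,0,-0.02],[-0.03,0,-0.06],[-0.04,0,-0.1],[-0.07,0,-0.125],[-0.1,0,-0.128],[-0.13,0,-0.128],[-0.155,0,-0.128],[-0.165,0,-0.128],[-0.165,0,-0.128],[-0.165,0,-0.128]], delta_rot=[[0,0,0],[0,0,0],[0,0,0],[0,0,0],[0,0,0],[0,0,0],[0,0,0],[0,0,0],[0,0,0],[0,0,0],[0,0,0],[0,0,0],[0,0,0],[0,0,0],[0,0,0]])

```text
time: 11.62
eef_pos: [0.5446, -0.0855, 0.2206]
tcp_rot: [0.737, 0.676, 0.0, -0.0]
contact_force: [-0.4, 0.5, -0.1]
opening: -0.001
```

Run:
```python
from h import *
c=cam('wrist','w4');cam('top','top2');s=ctrl.get_state();print(s['eef_pos'],s['contact_force'],s['time'])
```

```text
[ 0.54458044 -0.08539351  0.22036166] [-0.0157521   0.43028103  0.02446561] 11.725
```

View pics/w4.png

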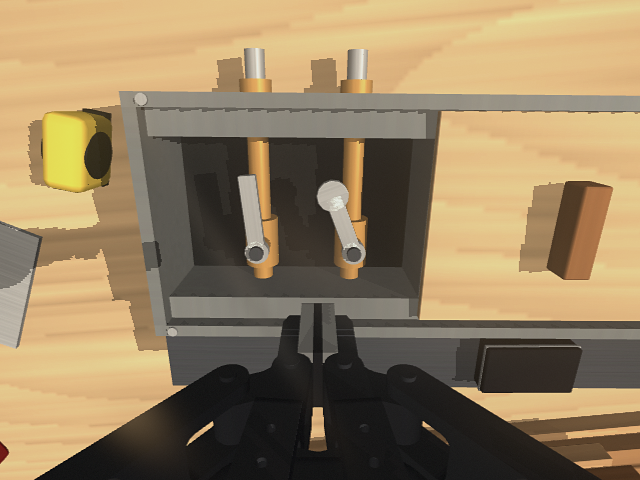

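Wrist view: marked disc at (332,195), pivot (353,254). Side lever end at (248,177), pivot (256,253). Cleat at (585,230), cover edge at about (428,200).

Run:
```python
from h import *
from scipy.optimize import least_squares
c=load('w4');c3=load('w3')
D=ray(c,(332,196),.062);Pv=ray(c,(353,252),.064);S=ray(c,(256,252),.064);Se=ray(c,(248,177),.062)
cl=ray(c,(588,232),.107)
print('disc',D,'piv',Pv,np.linalg.norm((D-Pv)[:2]),'side',S,np.linalg.norm((Pv-S)[:2]),'sideend',np.linalg.norm((Se-S)[:2]))
d=Pv-S;yaw=np.arctan2(d[1],d[0])-np.pi/2;print('yaw from pivots',np.degrees(yaw))
s1=ray(c,(140,99),.088);s2=ray(c,(172,331),.088);e=s2-s1;print('yaw screws',np.degrees(np.arctan2(e[1],e[0])))
r=least_squares(lambda q:np.r_[proj(c,q)-(353,252),proj(c3,q)-(64,341)],[.55,-.05,.06]);print('tri piv',r.x,r.fun)
y=np.radians(-5.3);B=np.array([[np.cos(y),-np.sin(y)],[np.sin(y),np.cos(y)]])
O=(Pv[:2]-B@[.03,-.06]+S[:2]-B@[.03,-.142])/2;print('O',O)
for n,q in dict(D=D,Pv=Pv,S=S,Se=Se,cleat=cl,s1=s1,s2=s2).items(): print(n,B.T@(q[:2]-O))
l=B.T@(D-Pv)[:2];print('theta',np.arctan2(-l[1],-l[0]));l=B.T@(Se-S)[:2];print('side',np.arctan2(-l[1],-l[0]))
th=np.array([.35,.4,.7,1.0,1.3,1.57])
for a in th: # finger path: contact 40mm along bar
    for rr in (.022,):
        u=np.array([-np.cos(a),-np.sin(a)]);tn=np.array([np.sin(a),-np.cos(a)]);f=np.array([.03,-.06])+.042*u-rr*tn;print(a,f,O+B@f)
```

```text
disc [ 0.52487937 -0.07227852  0.062     ] piv [ 0.57350492 -0.05823699  0.064     ] 0.0506123332213155 side [ 0.56655635 -0.13931671  0.064     ] 0.08137692461929913 sideend 0.06256986584441292
yaw from pivots -4.898308192389389
yaw screws -5.214963775440779
tri piv [ 0.57590822 -0.05774589  0.0619781 ] [ 0.52429841  1.76978625 -0.32787715 -1.10445421]
O [0.54948832 0.00456246]
D [-0.01740589 -0.0787856 ]
Pv [ 0.02971474 -0.06031254]
S [ 0.03028526 -0.14168746]
Se [-0.0321718  -0.14544297]
cleat [-0.00252554  0.10051237]
s1 [-0.08864212 -0.21102698]
s2 [ 0.09197588 -0.21075891]
theta 0.37362350718510634
side 0.060057187773050476
0.35 [-0.01699741 -0.05373551] [ 0.52760001 -0.04737325]
0.4 [-0.01725177 -0.05609223] [ 0.52712904 -0.0496964 ]
0.7 [-0.01629616 -0.07023061] [ 0.52677459 -0.06386261]
1.0 [-0.01120506 -0.08345513] [ 0.53062237 -0.07750086]
1.3 [-0.00243323 -0.09458447] [ 0.53832867 -0.08939287]
1.57 [ 0.00796656 -0.10198247] [ 0.54800064 -0.09771988]
```

Emit:
step_arm(gripper=[1,1,1,1,1,1,1,1,1,1,1,1], linear=[[0.027,-0.01,0],[0.054,-0.02,0.01],[0.054,-0.02,0.03],[0.054,-0.02,0.06],[0.054,-0.02,0.09],[0.054,-0.02,0.115],[0.054,-0.02,0.135],[0.054,-0.02,0.15],[0.054,-0.02,0.16],[0.054,-0.02,0.167],[0.054,-0.02,0.17],[0.054,-0.02,0.17]], delta_rot=[[0,0,0],[0,0,0],[0,0,0],[0,0,0],[0,0,0],[0,0,0],[0,0,0],[0,0,0],[0,0,0],[0,0,0],[0,0,0],[0,0,0]])

```text
time: 13.22
eef_pos: [0.5295, -0.0308, 0.0506]
tcp_rot: [0.737, 0.676, 0.0, 0.0]
contact_force: [-0.3, 0.1, -0.2]
opening: -0.001
```

Emit:
step_arm(gripper=[1,1,1,1,1,1,1,1], linear=[[-0.005,0,0],[-0.01,0,0],[-0.015,0,0],[-0.02,0,0],[-0.025,0,0],[-0.03,0,0],[-0.034,0,0],[-0.034,0,0]], delta_rot=[[0,0,0],[0,0,0],[0,0,0],[0,0,0],[0,0,0],[0,0,0],[0,0,0],[0,0,0]])

```text
time: 14.22
eef_pos: [0.5261, -0.065, 0.0504]
tcp_rot: [0.737, 0.676, -0.0, -0.0]
contact_force: [0.5, 1.9, 1.9]
opening: -0.0
```

Run:
```python
from h import *
c=cam('wrist','w5');s=ctrl.get_state();print(s['eef_pos'],s['contact_force'],s['time'])
```

```text
[ 0.52587034 -0.06495622  0.05022463] [-0.3735864   0.73766772  0.02497639] 14.275
```

View pics/w5.png

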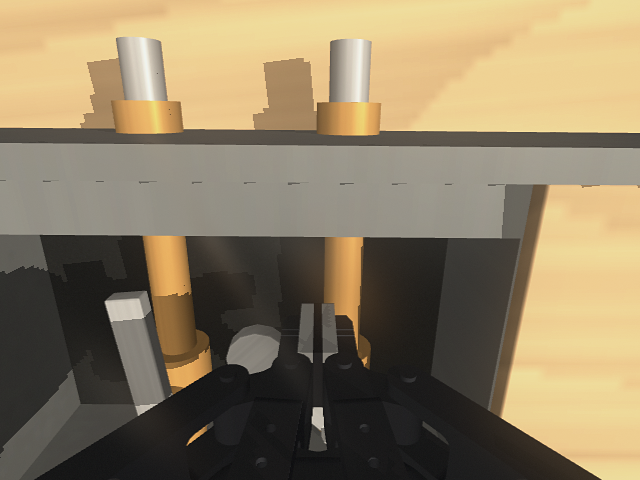

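Wrist view: the disc at (255,350) is against the fingers' left side and has turned with them. The square lever at (130,300) is untouched. I'll continue along the arc.

Emit:
step_arm(gripper=[1,1,1,1,1,1,1,1,1,1,1], linear=[[-0.004,0.001,0],[-0.008,0.003,0],[-0.011,0.005,0],[-0.014,0.007,0],[-0.017,0.009,0],[-0.02,0.011,0],[-0.022,0.013,0],[-0.024,0.015,0],[-0.026,0.017,0],[-0.028,0.019,0],[-0.029,0.02,0]], delta_rot=[[0,0,0],[0,0,0],[0,0,0],[0,0,0],[0,0,0],[0,0,0],[0,0,0],[0,0,0],[0,0,0],[0,0,0],[0,0,0]])

```text
time: 15.65
eef_pos: [0.5437, -0.0954, 0.0502]
tcp_rot: [0.737, 0.676, -0.0, -0.0]
contact_force: [-0.8, 3.8, -1.1]
opening: -0.001
```

Emit:
step_arm(gripper=[1,1,1], linear=[[0,0.001,0],[0,0.002,0],[0,0.002,0]], delta_rot=[[0,0,0],[0,0,0],[0,0,0]])

```text
time: 16.02
eef_pos: [0.5456, -0.0959, 0.0503]
tcp_rot: [0.737, 0.676, -0.0, 0.0]
contact_force: [-3.1, -0.3, -1.2]
opening: 0.0
```

Emit:
step_arm(gripper=[1,1,1], linear=[[0,0.001,0],[0,0.002,0],[0,0.002,0]], delta_rot=[[0,0,0],[0,0,0],[0,0,0]])

```text
time: 16.4
eef_pos: [0.548, -0.0957, 0.0505]
tcp_rot: [0.737, 0.676, 0.0, 0.0]
contact_force: [-1.8, -0.2, 0.5]
opening: -0.001
```

Emit:
step_arm(gripper=[1,1,1], linear=[[0,0.001,0],[0,0.002,0],[0,0.002,0]], delta_rot=[[0,0,0],[0,0,0],[0,0,0]])

```text
time: 16.77
eef_pos: [0.5497, -0.0957, 0.0504]
tcp_rot: [0.737, 0.676, -0.0, -0.0]
contact_force: [-4.0, 0.2, 1.5]
opening: -0.003
```

Emit:
step_arm(gripper=[1,1,1], linear=[[0,0.001,0],[0,0.002,0],[0,0.002,0]], delta_rot=[[0,0,0],[0,0,0],[0,0,0]])

```text
time: 17.15
eef_pos: [0.5503, -0.0953, 0.05]
tcp_rot: [0.737, 0.676, -0.001, -0.002]
contact_force: [-6.6, 0.8, 3.2]
opening: 0.004
```

Run:
```python
from h import *
c=cam('wrist','w6');s=ctrl.get_state();print(s['eef_pos'],s['contact_force'],s['time'])
```

```text
[ 0.55031004 -0.09534898  0.05003308] [-7.43590631  1.12225933  4.00340109] 17.2
```

View pics/w6.png

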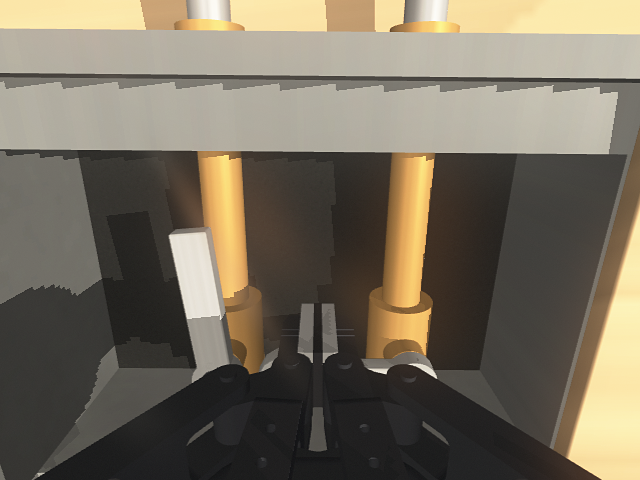

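Wrist view: the lever lies across behind the fingers and the square lever at (200,290) is unmoved. The tool has stalled with rising force, so the lever is at its stop. I'll back off and look.

Emit:
step_arm(gripper=[1,1,1,1,1,1,1,1,1,1,1], linear=[[0,-0.008,0],[0,-0.018,0],[0,-0.02,-0.01],[0,-0.02,-0.03],[0,-0.02,-0.06],[0,-0.02,-0.1],[0.01,-0.02,-0.14],[0.01,-0.015,-0.17],[0.01,-0.01,-0.17],[0.01,-0.01,-0.17],[0.01,-0.01,-0.17]], delta_rot=[[0,0,0],[0,0,0],[0,0,0],[0,0,0],[0,0,0],[0,0,0],[0,0,0],[0,0,0],[0,0,0],[0,0,0],[0,0,0]])

```text
time: 18.58
eef_pos: [0.5416, -0.0848, 0.2183]
tcp_rot: [0.737, 0.676, -0.001, -0.002]
contact_force: [0.4, 0.2, -0.3]
opening: -0.002
```

Run:
```python
from h import *
c=cam('wrist','w7');s=ctrl.get_state();print(s['eef_pos'],s['contact_force'],s['time'])
y=np.radians(-5.3);B=np.array([[np.cos(y),-np.sin(y)],[np.sin(y),np.cos(y)]]);O=np.array([.5495,.0046])
for a in (1.45,1.57):print(a,proj(c,np.r_[O+B@[.03-.052*np.cos(a),-.06-.052*np.sin(a)],.062]))
print(proj(c,np.r_[O+B@[.03,-.06],.062]),'cleat@.1',proj(c,np.r_[O+B@[0,.1],.107]))
```

```text
[ 0.54169253 -0.08481743  0.21842507] [ 0.62371935  0.85173957 -0.23574418] 18.625
1.45 [291.18021544 249.0406716 ]
1.57 [290.84833466 256.00115072]
[352.65887578 256.4006506 ] cleat@.1 [586.65531107 240.75333453]
```

View pics/w7.png

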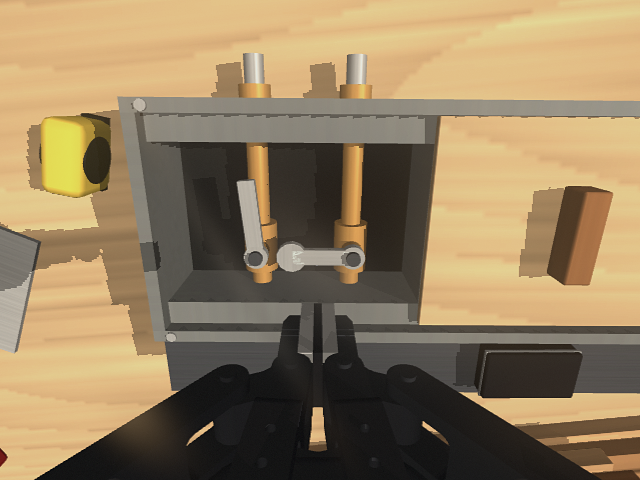

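Wrist view: the disc is at (291,257), where I predicted it for 1.57 rad (291,256). The cleat is at (586,236), so the cover is at y ≈ 0.10 m. The square lever is still along its pipe.

```bash
python3 -c "
from plant import ctrl
print(ctrl.sign_off())"
```

```text
the job is handed in; nothing more can be done
None
```

The job is done and handed in after about 19 s of robot time; no verdict was reported. I pushed the cover by its cleat to the other end of the channel, then pushed the disc-ended lever round until the arm stalled at about 7 N, and withdrew.

**Last checks (wrist camera):**
- **Marked lever:** the disc was within 1–2 px of where it should be at 1.57 rad. The 1.45 rad limit would have shown about 8 px higher.
- **Cover:** it lies flat at about y = +0.10 m, past the required 0.085 m. It is not quite at its 0.109 m stop.
- **Square-ended lever:** still open, in line with its pipe; it measured about 0.06 rad before I pushed the other lever.
- **Bystanders:** the tape measure and drill-bit tin looked unmoved. The nipple was hidden behind the gripper, and the rest were out of view; the arm did not go near any of these.
- **Contact:** the tool hangs clear above the box, with contact force around zero.

**Measurements that disagreed:**
- My first two-view height for a rim corner came out at 130 mm instead of 88 mm, from imprecise pixel picks, so I did not use it.
- My first box origin, from the top view, was about 4 mm off. I corrected it using the valve pivots, whose spacing (81 mm) and height (62 mm) matched the given layout.

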